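Stand a tile before the dust extractor and hold its sprung gate half open

ROBOT

A 7-joint arm with a two-finger parallel gripper is mounted at the origin on the work surface. World frame = base frame: x ahead of the robot, y to its left, z up, the work surface at z = 0. Lengths are in m, angles in rad, forces in N, time in s.
With the tool pointing down it reaches from about 0.425 to 0.925 m from the base axis. Payload 6.8 kg.
Tool frame: the origin (TCP) lies on the centre line of the jaws, within the pads' length; the fingertips stand 17 mm ahead of it and the grasp point (between the pads) lies 2 mm behind it; z points along the fingers, x is the direction in which the jaws open and shut, and the axes are right-handed (so a half turn about z gives the same grasp; the last joint's range is limited). The gripper opens to 85 mm and grips with 20 to 120 N. Pads are 22 mm wide; open, the fingers measure 114 mm over their backs; the gripper's body (76 mm by 85 mm) begins 54 mm behind the grasp point. The pads swing forward as they close: fully open they stand 13 mm farther back than shut.
Start: joints at [1.126, 0.477, 0.022, 1.555, -0.011, 1.109, -0.083], TCP at [0.223, -0.637, 0.248] pointing down, gripper open.
Joint ranges: [-2.96, 2.96], [-0.34, 2.1], [-1.41, 1.46], [0.24, 2.44], [-1.37, 4.51], [0.17, 1.92], [-2.96, 2.96]. Speed limits (rad/s): [2.39, 2.39, 3.14, 3.14, 3.14, 3.14, 3.14].

INTERFACE

Orientations are given as a rotation vector (axis times angle).
In Python, from bench import r gives the robot as it stands.
- The arm moves only by the tool arm_command, never from a script. Its argument "increments" is a list of rows, each a list of 3 entries, a list of its own where there are three numbers: the shift along the world's x, y, z in m, then the turn, a rotation vector about the world's x, y, z in rad, then the opening in per cent of the stroke, from 0 (shut) to 100 (fully open). A call has 1 to 10 rows; each row is the pose to reach, as a shift and turn from the pose commanded when the call began; what a row does not reach only later rows make up. A row lasts 1/10 s, in which the tool goes at most 50 mm and 8.59 degrees, less where a joint would pass 70% of its speed; a pose out of reach is approached as far as the arm can. A call with a gripper value outside its range is refused whole. The fingers move at their own pace and stop on an object; "newtons" is the grip in N (left out, the last holds). Time passes only in rows, so rows that repeat a pose let the fingers close. It gives the time, the measured TCP pose, the force and the opening at its end, in the units of the state.
- r.get_obs(): the state, without advancing time (a new reading comes with each control period).
- r.grab_frame(name): name is "side" or "top" or "wrist"; returns the picture (384x512x3 uint8, blue, green, red); there is no depth.
- r.camera_model(name): a dict with "camera_matrix" (3x3 intrinsics, pixels), "camera_from_world" (4x4, takes a point from world to camera coordinates). Camera axes: x right, y down, z forward; pixel columns grow to the right and rows downward; lengths in m; the calibration is good to about 2 mm. A picture is of the moment at which its call begins: read the wrist's pose just before it. camera_model takes no time and is no camera call; for the wrist camera it gives the pose at the moment of the call.
- r.hand_in(): hands the job in, once; it reports no verdict.
The state is a dict: "clock": time; "joints": joint angles; "qvel": joint speeds; "tau": joint torques, N m; "tcp_pos": TCP position; "orientation": TCP orientation; "contact_force": force on the tool from outside, world axes, zero at the start; "moment": the same for the moment, N m; "grip_width": finger opening in m.
Only numpy, scipy, OpenCV 4.12 (cv2) and the standard library are available. Lean on these libraries where they do the work, as an engineer would, in place of code of your own. Each camera call takes 0.05 s, during which the arm holds its last target. There are 200 camera calls.

TASK

Take the bare clay tile lying on the wooden batten and stand it upright on one of its short edges in the middle of the dust extractor's front tray, a broad face square to the suction mouth, and let go of it. Then slide the extractor's sprung gate by its upright handle to the half-open mark and keep it there: the program finishes while the robot is still holding the gate steady against its spring, with the tile left standing. Leave the bell, bowl and pot where they are.

Things in the scene. Friction and masses are not known exactly. Their poses are not given: they have to be found in the camera images.
- tile: loose terracotta-coloured tile, 85 (its x) x 60 (its y) x 14 mm (its z), 140 g, lying flat on the batten. Origin: centre of the underside as it lies; x along its length, z out of its top face. Its long sides overhang the batten by 12 mm, leaving room for a finger on each side; it can be gripped across its 60 mm width.
- tile_mid (a point): centre of the tile's volume, turning with the tile (axes as tile)
- batten: fixed dark wooden batten under the tile, 150 (its x) x 36 (its y) x 25 mm high; origin at the centre of its underside on the table. The tile lies with its length roughly along the batten's x, near the middle or up to 40 mm towards the batten's -x end.
- stand (a point): middle of the top of the extractor's aluminium front tray, 6 mm above the table: where the tile is to stand. x points level from here to the suction mouth, y along the gate's opening direction, z up. The tray reaches 55 mm from here to -x, 80 mm to +x and 70 mm to each side, with 4 mm wide, 4 mm high rims along both sides.
- extractor: fixed grey sheet-metal dust extractor; origin on the table right under stand, same axes. Box from x = 80 to 200 mm (motor behind to 245), y -65 to +130 mm, top 130 mm above the table. Mouth: opening 80 mm wide, 84 mm high in its front face, centred on y = 0. The gate plate covers it, x 72 to 76 mm; its rails stand out to x = 66 mm.
- gate (a joint): travel of the sprung gate in m: 0 = closed, 0.070 = fully open, half-open = 0.035. It opens by sliding along +y of stand. A spring pulls it shut and rises with travel: about 5 N closed, 10.5 N at half, 16 N fully open; let go, it shuts by itself.
- gate_handle (a point): on the centre line of the gate's handle, 160 mm above the table, moving with the gate; axes as stand. The handle is an upright wooden block 16 mm (y) x 22 mm (x), from 134 to 182 mm above the table. On the box top behind it three dark scribed lines mark the handle's middle when closed (short), half open (long), fully open (short).
- bell: plaster bell, 60 mm wide, 80 mm tall, to be left alone; origin at the centre of its underside
- bowl: upturned terracotta-coloured bowl, 100 mm wide, 56 mm high, to be left alone; origin at the centre of its underside
- pot: empty open plastic pot, 84 mm wide, 75 mm tall, to be left alone; origin at the centre of its underside
Things that resemble listed ones, but are neither listed nor needed, are in the scene too. Of the things like the tile, leave any that is blue or purple; of the rest the smaller one is meant.

How it is judged:
On the way, in this order (a step that is already met when the one before it is completed fails the run):
1. the tile stands upright on a short edge in the middle of the tray, square to the mouth, released ((angle between tile's own x axis and vertical below 0.1 rad or angle between tile's own x axis and vertical above 3.04 rad) and horizontal distance between tile_mid and stand below 0.025 m and height (world z) of tile_mid between 0.044 and 0.053 m and angle between the z axis of tile and the x axis of stand, either way round below 0.3 rad and linear speed of tile below 0.03 m/s and contact force between tile and the fingers below 0.1 N and contact force between tile and the arm below 0.1 N), for 0.3 s.
2. the gate is held at half travel by the fingers (value of joint gate between 0.029 and 0.041 m and contact force between the fingers and gate above 4 N and contact force between tile and gate below 0.5 N), for 0.5 s.
At the end, for the whole second after the job is handed in: The fingers hold the gate still at 35 mm of travel, within 6 mm, with more than 4 N; the tile, touched by neither robot nor gate, stands on a short edge on the tray, upright within 0.1 rad, centre within 25 mm of the tray's middle, broad face square to the mouth within 0.3 rad (all of step 1 and all of step 2 and velocity of joint gate between -0.01 and 0.01 m/s); the arm keeps its last pose, push and grip.
It fails at once if the bell is moved more than 30 mm (distance of bell from where it was at the start of the episode above 0.03 m).
It fails at once if the bowl is moved more than 30 mm (distance of bowl from where it was at the start of the episode above 0.03 m).
It fails at once if the pot is moved more than 30 mm (distance of pot from where it was at the start of the episode above 0.03 m).
It also fails if it takes over 56 s, if anything falls off the work surface, if the arm or the gripper's body presses on something with over 40 N, if the wrist force passes 120 N, or if a joint passes its speed limit or range.

## Working session

There is one attempt and no reset: what is moved stays moved. The work goes in short steps, Python scripts to look and compute and a tool call to move; the robot and the scene stay as the last step left them, time stands still between calls to the robot, and variables do not carry over. Pictures are saved under pics/ and viewed, about 8 in all and at most 12, crops included, and the job is handed in when it is done.

Besides the shell and the picture viewer there is one more tool, called after "Emit:" as name(argument=value, ...) on one line, values as JSON. arm_command: Moves the arm, as the interface text tells. Its arguments: {"type":"object","properties":{"increments":{"type":"array","items":{"type":"array"}},"newtons":{"type":"number"}},"required":["increments"]}

```bash
mkdir -p pics; ls; python3 - <<'E'
from bench import r
import cv2
for n in("top","side"):
    cv2.imwrite(f"pics/{n}0.png",r.grab_frame(n)); m=r.camera_model(n); print(n,m)
print(r.get_obs())
E
```

```text
pics
top {'camera_matrix': array([[472.6033141 ,   0.        , 256.18057968],
       [  0.        , 472.6033141 , 191.69851956],
       [  0.        ,   0.        ,   1.        ]]), 'camera_from_world': array([[ 0.00354869, -0.99994789,  0.00957184,  0.00227077],
       [-0.98272772, -0.0052583 , -0.18498265,  0.51760111],
       [ 0.18502335, -0.00875006, -0.98269517,  1.45319847],
       [ 0.        ,  0.        ,  0.        ,  1.        ]])}
side {'camera_matrix': array([[368.59977487,   0.        , 259.63054969],
       [  0.        , 368.59977487, 193.16296113],
       [  0.        ,   0.        ,   1.        ]]), 'camera_from_world': array([[-0.98854814, -0.15002232, -0.01630592,  0.53036156],
       [-0.07479368,  0.58093494, -0.81050632,  0.12085851],
       [ 0.13106671, -0.80000494, -0.58550288,  1.1162272 ],
       [ 0.        ,  0.        ,  0.        ,  1.        ]])}
{'clock': 0.1, 'joints': array([ 1.1258951 ,  0.47768469,  0.02237052,  1.55636418, -0.01149584,
        1.10929996, -0.08307452]), 'qvel': array([ 0.00097398, -0.00252307, -0.00074102, -0.00176695,  0.00010763,
       -0.00027233,  0.00054126]), 'tau': array([ 4.06000836e-03, -5.97761643e+01,  1.61284313e+00, -2.81958729e+01,
        1.26517258e-02,  5.00096648e-03,  4.84295902e-05]), 'tcp_pos': array([ 0.22287186, -0.63660304,  0.24744052]), 'orientation': array([-2.56168699e+00,  1.81718158e+00,  2.19925589e-03]), 'contact_force': array([-0.57739825,  0.14473439,  0.41310629]), 'moment': array([0.06575924, 0.02459789, 0.01191892]), 'grip_width': 0.08543650032873526}
```

View pics/top0.png

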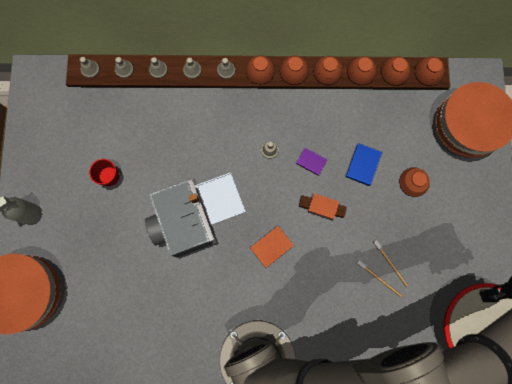

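View pics/side0.png

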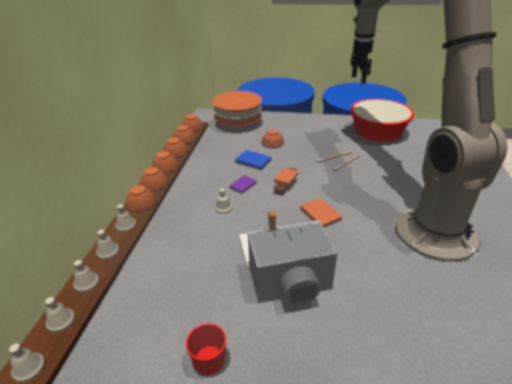

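The top view shows the tile on the dark batten at about (323,206), the white tray at (221,198) and the handle at (194,198). The bell is at (270,149), the bowl at (415,181) and the pot at (104,172). A larger orange tile lies flat at (271,246).

```bash
cat > h.py <<'E'
import numpy as np,cv2
from bench import r
def ray(m,uv,z):
    K=m["camera_matrix"];T=m["camera_from_world"];R=T[:3,:3];c=-R.T@T[:3,3]
    uv=np.atleast_2d(np.asarray(uv,float)); d=np.c_[uv,np.ones(len(uv))]@np.linalg.inv(K).T@R
    return c+d*((z-c[2])/d[:,2])[:,None]
def proj(m,P):
    P=np.atleast_2d(P);T=m["camera_from_world"];p=(P@T[:3,:3].T+T[:3,3])@m["camera_matrix"].T
    return p[:,:2]/p[:,2:]
def blob(mask,near):
    cs,_=cv2.findContours(mask.astype(np.uint8),cv2.RETR_EXTERNAL,cv2.CHAIN_APPROX_NONE)
    cs=[c for c in cs if cv2.contourArea(c)>15]
    return min(cs,key=lambda c:np.hypot(*(c[:,0].mean(0)-near)))
def rect(m,c,z):
    P=ray(m,c[:,0],z)[:,:2]; return cv2.minAreaRect((P*1000).astype(np.float32))
E
python3 - <<'E'
from h import *
im=cv2.imread("pics/top0.png");m=r.camera_model("top")
h=cv2.cvtColor(im,cv2.COLOR_BGR2HSV);H,S,V=cv2.split(h)
org=(H<14)&(S>150)&(V>130)
c=blob(org,(323,206));print("tile",rect(m,c,.039))
b=(S>60)&(H<20); b[:180]=0;b[225:]=0
c=blob(b,(323,206));print("batten+tile",rect(m,c,.025), c[:,0].min(0),c[:,0].max(0))
c=blob((V>200)&(S<40),(221,198));print("tray",rect(m,c,.006)); 
print(ray(m,cv2.approxPolyDP(c,4,True)[:,0],.006).round(4))
c=blob(org,(194,198));print("handle",rect(m,c,.182),cv2.contourArea(c))
c=blob(org,(415,181));print("bowl",rect(m,c,.03))
print("bell",ray(m,[(270,149)],.04))
v=cv2.resize(im[130:270,140:360],None,fx=3.6,fy=3.6,interpolation=cv2.INTER_CUBIC);cv2.imwrite("pics/crop0.png",v)
E
```

```text
tile ((475.1393127441406, -210.61453247070312), (84.24409484863281, 56.477622985839844), 71.56449890136719)
batten+tile ((477.5739440917969, -208.99832153320312), (150.3017578125, 63.265220642089844), 71.5723648071289) [299 193] [346 219]
tray ((504.5934753417969, 120.52371978759766), (137.86573791503906, 116.32072448730469), 21.106714248657227)
[[0.581  0.0905 0.006 ]
 [0.5435 0.1979 0.006 ]
 [0.4221 0.1463 0.006 ]
 [0.4617 0.0435 0.006 ]]
handle ((475.9773864746094, 187.62452697753906), (11.697662353515625, 17.25591468811035), 1.6853348016738892) 16.0
bowl ((562.477783203125, -516.93115234375), (71.4965591430664, 74.06439971923828), 86.83705139160156)
bell [[ 0.66063905 -0.03993215  0.04      ]]
```

View pics/crop0.png

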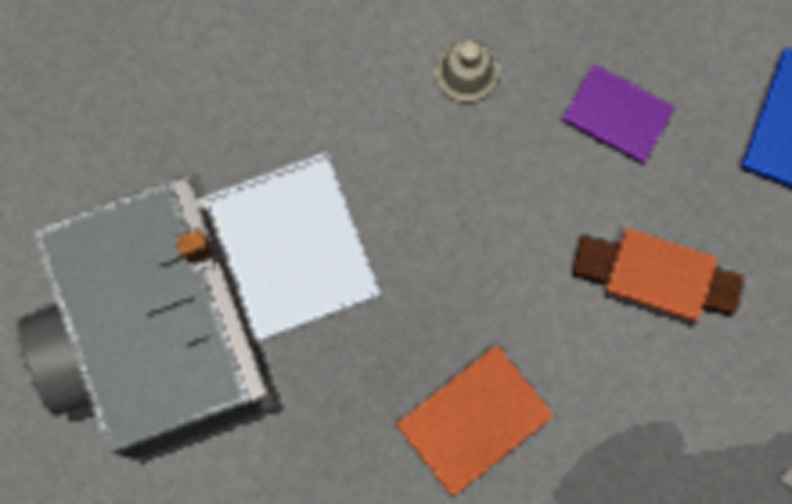

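Stand is about (0.506, 0.118) with its x axis at yaw 111°. The closed handle falls where it should, about 76 mm from stand. The tile is at (0.475, -0.211), long axis at 71.6°. Plan: pick with the tool leaning 45° about the jaw axis, then place leaning 45° the other way.

```bash
cat >> h.py <<'E'
from scipy.spatial.transform import Rotation as Ro
def target(yaw,lean):   # yaw deg of h; lean deg: tool z = h sin + down cos
    a,l=np.radians([yaw,lean]);hh=np.array([np.cos(a),np.sin(a),0]);k=np.array([0,0,1.])
    z=hh*np.sin(l)-k*np.cos(l);x=np.array([np.sin(a),-np.cos(a),0]);return Ro.from_matrix(np.c_[x,np.cross(z,x),z])
def go(yaw,lean,p):
    o=r.get_obs();R0=Ro.from_rotvec(o["orientation"])
    print("shift",(np.array(p)-o["tcp_pos"]).round(4),"turn",(target(yaw,lean)*R0.inv()).as_rotvec().round(4),"tcp",o["tcp_pos"].round(4),"t",o["clock"])
E
python3 - <<'E'
from h import *
go(71.6,-45,(.475+.09*.316,-.211+.09*.949,.16))
E
```

```text
shift [ 0.2806  0.511  -0.0874] turn [-0.5798  0.5685  0.8648] tcp [ 0.2229 -0.6366  0.2474] t 0.1
```

Emit:
arm_command(increments=[[[0.1, 0.17, 0.03], [-0.1, 0.1, 0.15], 100], [[0.2, 0.35, 0.03], [-0.3, 0.29, 0.45], 100], [[0.28, 0.511, 0], [-0.58, 0.568, 0.865], 100], [[0.28, 0.511, -0.04], [-0.58, 0.568, 0.865], 100], [[0.28, 0.511, -0.087], [-0.58, 0.568, 0.865], 100], [[0.28, 0.511, -0.087], [-0.58, 0.568, 0.865], 100], [[0.28, 0.511, -0.087], [-0.58, 0.568, 0.865], 100], [[0.28, 0.511, -0.087], [-0.58, 0.568, 0.865], 100], [[0.28, 0.511, -0.087], [-0.58, 0.568, 0.865], 100], [[0.28, 0.511, -0.087], [-0.58, 0.568, 0.865], 100]], newtons=60)

```text
clock: 1.1
tcp_pos: [0.4597, -0.2042, 0.1821]
orientation: [2.332, -0.373, -0.155]
contact_force: [2.0, -1.8, -0.5]
grip_width: 0.0856
```

```bash
python3 - <<'E'
from h import *
go(71.6,-45,(.475+.09*.316,-.211+.09*.949,.16));print(r.get_obs()["joints"].round(3))
E
```

```text
shift [ 0.0438  0.0786 -0.0221] turn [ 0.0002 -0.0001 -0.0036] tcp [ 0.4597 -0.2042  0.1821] t 1.1
[ 0.076  0.462 -0.249  2.02   0.832  1.269 -0.998]
```

Emit:
arm_command(increments=[[[0.044, 0.079, -0.022], [0, 0, 0], 100], [[0.044, 0.079, -0.022], [0, 0, 0], 100], [[0.044, 0.079, -0.022], [0, 0, 0], 100], [[0.044, 0.079, -0.022], [0, 0, 0], 100], [[0.044, 0.079, -0.022], [0, 0, 0], 100]])

```text
clock: 1.6
tcp_pos: [0.5025, -0.1292, 0.1612]
orientation: [2.33, -0.378, -0.155]
contact_force: [0.5, -0.5, 0.2]
grip_width: 0.0854
```

```bash
python3 - <<'E'
from h import *
m=r.camera_model("wrist");im=r.grab_frame("wrist");cv2.imwrite("pics/w1.png",im)
H,S,V=cv2.split(cv2.cvtColor(im,cv2.COLOR_BGR2HSV))
pt=proj(m,[.475,-.211,.039])[0];print("expected px",pt)
c=blob((H<14)&(S>150)&(V>110),pt);print(cv2.contourArea(c),c[:,0].min(0),c[:,0].max(0),rect(m,c,.039))
go(71.6,-45,(.475,-.211,.032));o=r.get_obs();print(o["joints"].round(3))
E
```

```text
expected px [256.64666809 155.32524847]
2819.0 [221 128] [287 178] ((471.8832702636719, -212.26539611816406), (88.71735382080078, 59.16374206542969), 71.50930786132812)
shift [-0.0275 -0.0815 -0.1294] turn [0.0014 0.0012 0.0008] tcp [ 0.5025 -0.1295  0.1614] t 1.65
[-0.027  0.56  -0.283  1.913  0.782  1.345 -1.077]
```

View pics/w1.png

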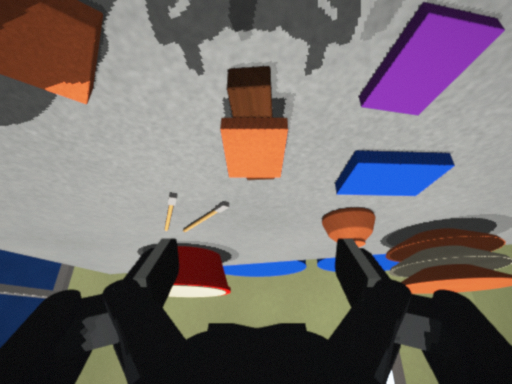

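The tile shows centred between the fingers at (255,150), and its sizes match. Going in.

Emit:
arm_command(increments=[[[0, 0, -0.042], [0, 0, 0], 100], [[-0.009, -0.026, -0.07], [0, 0, 0], 100], [[-0.018, -0.052, -0.098], [0, 0, 0], 100], [[-0.024, -0.07, -0.117], [0, 0, 0], 100], [[-0.0285, -0.082, -0.129], [0, 0, 0], 100], [[-0.0285, -0.082, -0.129], [0, 0, 0], 100], [[-0.0285, -0.082, -0.129], [0, 0, 0], 100]])

```text
clock: 2.35
tcp_pos: [0.4753, -0.2096, 0.0327]
orientation: [2.332, -0.378, -0.153]
contact_force: [0.2, 0.0, 1.0]
grip_width: 0.0855
```

Emit:
arm_command(increments=[[[0, 0, 0], [0, 0, 0], 55], [[0, 0, 0], [0, 0, 0], 55], [[0, 0, 0], [0, 0, 0], 55], [[0, 0, 0], [0, 0, 0], 55], [[0, 0, 0], [0, 0, 0], 55], [[0, 0, 0], [0, 0, 0], 55], [[0, 0, 0], [0, 0, 0], 55], [[0, 0, 0], [0, 0, 0], 55]])

```text
clock: 3.15
tcp_pos: [0.4761, -0.2086, 0.0331]
orientation: [2.332, -0.376, -0.151]
contact_force: [0.0, 3.1, 5.4]
grip_width: 0.0589
```

```bash
python3 - <<'E'
from h import *
go(71.6,-45,(.474,-.212,.032));cv2.imwrite("pics/w2.png",r.grab_frame("wrist"))
E
```

```text
shift [-0.0021 -0.0034 -0.0011] turn [ 0.0001  0.0037 -0.003 ] tcp [ 0.4761 -0.2086  0.0331] t 3.15
```

View pics/w2.png

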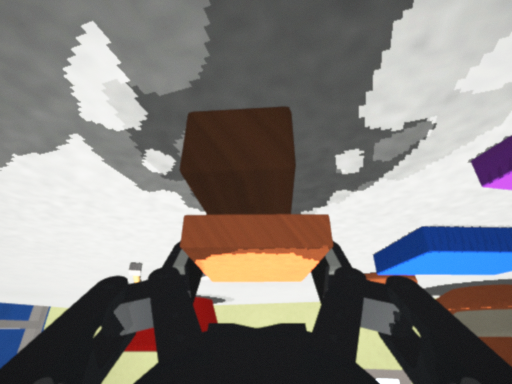

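Gripped at 59 mm, squarely, with the tile edge centred at (256,245) between the fingers. Lifting.

Emit:
arm_command(increments=[[[0, 0, 0.01], [0, 0, 0], 55], [[0, 0, 0.03], [0, 0, 0], 55], [[0, 0, 0.06], [0, 0, 0], 55], [[0, 0, 0.1], [0, 0, 0], 55], [[0, 0, 0.14], [0, 0, 0], 55], [[0, 0, 0.17], [0, 0, 0], 55], [[0, 0, 0.17], [0, 0, 0], 55], [[0, 0, 0.17], [0, 0, 0], 55]])

```text
clock: 4.0
tcp_pos: [0.4749, -0.2095, 0.2027]
orientation: [2.333, -0.377, -0.152]
contact_force: [0.6, 0.6, -1.9]
grip_width: 0.0592
```

```bash
python3 - <<'E'
from h import *
go(110.8,45,(.52,.08,.2));print(r.get_obs()["grip_width"],r.get_obs()["contact_force"])
go(91,0,(.52,-.06,.2))
E
```

```text
shift [ 0.0451  0.2895 -0.0027] turn [1.5943 0.0373 0.537 ] tcp [ 0.4749 -0.2095  0.2027] t 4.0
0.05915246282582321 [ 0.55778817  0.61535768 -1.88203848]
shift [ 0.0451  0.1495 -0.0027] turn [ 0.7789 -0.1154  0.3207] tcp [ 0.4749 -0.2095  0.2027] t 4.0
```

Emit:
arm_command(increments=[[[0.005, 0.015, 0], [0.08, -0.01, 0.03], 55], [[0.01, 0.035, 0], [0.18, -0.03, 0.075], 55], [[0.015, 0.055, 0], [0.28, -0.04, 0.115], 55], [[0.02, 0.075, 0], [0.38, -0.057, 0.158], 55], [[0.03, 0.095, 0], [0.48, -0.072, 0.2], 55], [[0.035, 0.115, 0], [0.58, -0.087, 0.24], 55], [[0.04, 0.135, 0], [0.68, -0.1, 0.28], 55], [[0.045, 0.15, 0], [0.779, -0.115, 0.321], 55], [[0.045, 0.15, 0], [0.779, -0.115, 0.321], 55], [[0.045, 0.15, 0], [0.779, -0.115, 0.321], 55]])

```text
clock: 5.0
tcp_pos: [0.5187, -0.0607, 0.2007]
orientation: [3.138, 0.027, -0.008]
contact_force: [-0.2, 0.7, -1.9]
grip_width: 0.0588
```

```bash
python3 - <<'E'
from h import *
go(110.8,45,(.52,.08,.2));print(r.get_obs()["grip_width"],r.get_obs()["joints"].round(3))
E
```

```text
shift [ 0.0013  0.1407 -0.0007] turn [0.7789 0.1449 0.326 ] tcp [ 0.5187 -0.0607  0.2007] t 5.0
0.0587560578355713 [ 0.415  0.328 -0.505  1.937  0.199  0.93  -0.171]
```

Emit:
arm_command(increments=[[[0, 0.02, 0], [0.08, 0.015, 0.033], 55], [[0, 0.04, 0], [0.18, 0.034, 0.075], 55], [[0, 0.06, 0], [0.28, 0.052, 0.117], 55], [[0, 0.08, 0], [0.38, 0.07, 0.16], 55], [[0, 0.1, 0], [0.48, 0.09, 0.2], 55], [[0, 0.12, 0], [0.58, 0.11, 0.243], 55], [[0.001, 0.13, 0], [0.68, 0.127, 0.285], 55], [[0.001, 0.14, 0], [0.779, 0.145, 0.326], 55], [[0.001, 0.14, 0], [0.779, 0.145, 0.326], 55], [[0.001, 0.14, 0], [0.779, 0.145, 0.326], 55]])

```text
clock: 6.0
tcp_pos: [0.5203, 0.0801, 0.2009]
orientation: [-2.324, -0.426, 0.176]
contact_force: [0.2, -0.1, -1.2]
grip_width: 0.0591
```

```bash
python3 - <<'E'
from h import *
go(110.8,45,(.506,.118,.1));o=r.get_obs();print(o["grip_width"],o["joints"].round(3),o["contact_force"])
E
```

```text
shift [-0.0143  0.0379 -0.1009] turn [-0.0003  0.0003  0.001 ] tcp [0.5203 0.0801 0.2009] t 6.0
0.05910599051163919 [ 0.678  0.667 -0.797  1.786 -0.314  1.137  0.474] [ 0.23345316 -0.06904713 -1.17820857]
```

Emit:
arm_command(increments=[[[-0.007, 0.019, -0.03], [0, 0, 0], 55], [[-0.0145, 0.038, -0.06], [0, 0, 0], 55], [[-0.0145, 0.038, -0.09], [0, 0, 0], 55], [[-0.0145, 0.038, -0.115], [0, 0, 0], 55], [[-0.0145, 0.038, -0.13], [0, 0, 0], 55], [[-0.0145, 0.038, -0.136], [0, 0, 0], 55], [[-0.0145, 0.038, -0.136], [0, 0, 0], 55], [[-0.0145, 0.038, -0.136], [0, 0, 0], 55]])

```text
clock: 6.8
tcp_pos: [0.507, 0.1183, 0.0671]
orientation: [-2.323, -0.428, 0.17]
contact_force: [-0.1, -0.7, -1.3]
grip_width: 0.0588
```

```bash
python3 - <<'E'
from h import *
m=r.camera_model("top");a=r.grab_frame("top");s=r.grab_frame("side");w=r.grab_frame("wrist")
go(110.8,45,(.506,.118,.052));o=r.get_obs();print(o["contact_force"])
f=lambda i,s:cv2.resize(i,s,interpolation=cv2.INTER_CUBIC)
cv2.imwrite("pics/c3.png",np.vstack([np.hstack([f(a[120:270,140:340],(400,300)),f(s[180:330,190:390],(400,300))]),np.hstack([f(w,(400,300)),np.zeros((300,400,3),np.uint8)])]))
E
```

```text
shift [-0.001  -0.0001 -0.015 ] turn [-0.0028  0.0045  0.0011] tcp [0.507  0.1181 0.067 ] t 6.95
[ 0.71076575  0.36114916 -2.11278766]
```

View pics/c3.png

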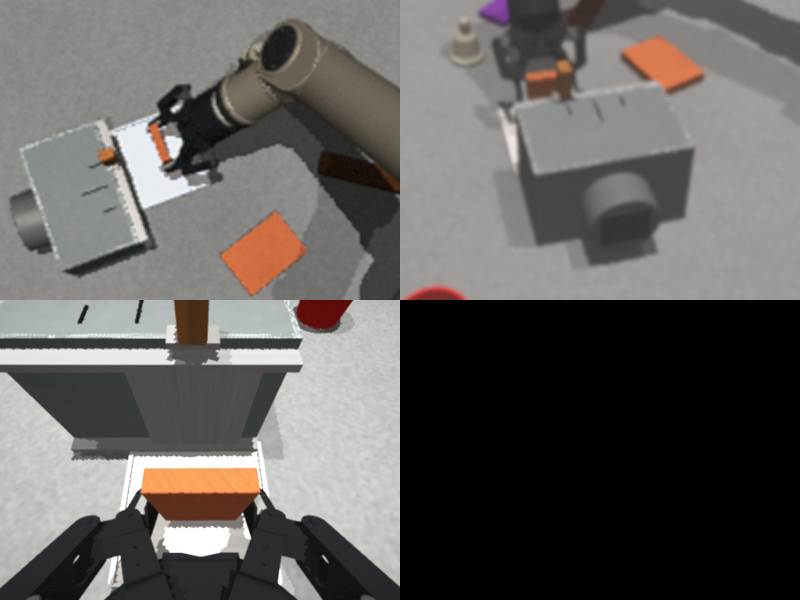

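The tile is upright, square to the mouth and centred between the tray rims (wrist inset, tile at about (200,480)). Lowering until contact.

Emit:
arm_command(increments=[[[-0.001, 0, -0.006], [0, 0, 0], 55], [[-0.001, 0, -0.01], [0, 0, 0], 55], [[-0.001, 0, -0.012], [0, 0, 0], 55], [[-0.001, 0, -0.013], [0, 0, 0], 55], [[-0.001, 0, -0.013], [0, 0, 0], 55]])

```text
clock: 7.45
tcp_pos: [0.5053, 0.1182, 0.0529]
orientation: [-2.322, -0.427, 0.172]
contact_force: [0.7, -0.2, -0.8]
grip_width: 0.0589
```

Emit:
arm_command(increments=[[[0, 0, -0.001], [0, 0, 0], 55], [[0, 0, -0.002], [0, 0, 0], 55], [[0, 0, -0.002], [0, 0, 0], 55], [[0, 0, -0.002], [0, 0, 0], 55]])

```text
clock: 7.85
tcp_pos: [0.5053, 0.1182, 0.0511]
orientation: [-2.322, -0.427, 0.172]
contact_force: [0.1, -0.5, -0.7]
grip_width: 0.0593
```

Emit:
arm_command(increments=[[[0, 0, -0.001], [0, 0, 0], 55], [[0, 0, -0.002], [0, 0, 0], 55], [[0, 0, -0.002], [0, 0, 0], 55], [[0, 0, -0.002], [0, 0, 0], 55]])

```text
clock: 8.25
tcp_pos: [0.5055, 0.1184, 0.0506]
orientation: [-2.32, -0.427, 0.173]
contact_force: [-1.5, -5.2, 11.2]
grip_width: 0.0589
```

Contact at 11 N. I'll ease off 1 mm and open.

Emit:
arm_command(increments=[[[0, 0, 0.001], [0, 0, 0], 55], [[0, 0, 0.001], [0, 0, 0], 70], [[0, 0, 0.001], [0, 0, 0], 78], [[0, 0, 0.001], [0, 0, 0], 90], [[0, 0, 0.001], [0, 0, 0], 100], [[0, 0, 0.001], [0, 0, 0], 100], [[0, 0, 0.001], [0, 0, 0], 100], [[0, 0, 0.001], [0, 0, 0], 100]])

```text
clock: 9.05
tcp_pos: [0.5053, 0.1182, 0.05]
orientation: [-2.322, -0.427, 0.172]
contact_force: [-0.2, -0.4, 0.0]
grip_width: 0.0854
```

```bash
python3 - <<'E'
from h import *
a=r.grab_frame("top");w=r.grab_frame("wrist")
o=r.get_obs();print(o["contact_force"],o["grip_width"],o["tcp_pos"])
f=lambda i,s:cv2.resize(i,s,interpolation=cv2.INTER_CUBIC)
cv2.imwrite("pics/c4.png",np.hstack([f(a[120:270,140:340],(400,300)),f(w,(400,300))]))
E
```

```text
[0.6061933  0.11210332 0.13266623] 0.08578229596381047 [0.5053585  0.11819379 0.0500501 ]
```

View pics/c4.png

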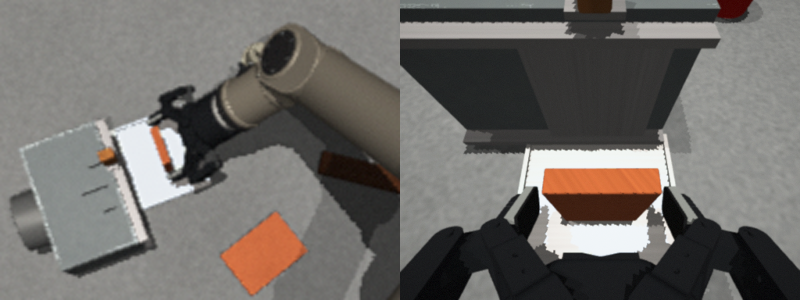

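The tile stands free, with both fingers clear of it (right inset, tile at 545–660, fingers at 525 and 675). Retreating along the tool axis, then rising.

Emit:
arm_command(increments=[[[0.002, -0.007, 0.007], [0, 0, 0], 100], [[0.007, -0.018, 0.019], [0, 0, 0], 100], [[0.015, -0.037, 0.04], [0, 0, 0], 100], [[0.023, -0.06, 0.064], [0, 0, 0], 100], [[0.03, -0.079, 0.085], [0, 0, 0], 100], [[0.038, -0.1, 0.107], [0, 0, 0], 100], [[0.038, -0.1, 0.14], [0, 0, 0], 100], [[0.038, -0.1, 0.18], [0, 0, 0], 100], [[0.038, -0.1, 0.21], [0, 0, 0], 100], [[0.038, -0.1, 0.21], [0, 0, 0], 100]])

```text
clock: 10.15
tcp_pos: [0.5453, 0.0183, 0.2648]
orientation: [-2.324, -0.43, 0.164]
contact_force: [-0.2, 0.3, 0.5]
grip_width: 0.0853
```

```bash
python3 - <<'E'
from h import *
m=r.camera_model("top");a=r.grab_frame("top");s=r.grab_frame("side");ms=r.camera_model("side")
H,S,V=cv2.split(cv2.cvtColor(a,cv2.COLOR_BGR2HSV));org=(H<16)&(S>130)&(V>110)
pt=proj(m,[.506,.118,.091])[0];c=blob(org,pt);print("tile",pt,rect(m,c,.091),cv2.contourArea(c))
pt=proj(m,[.476,.188,.182])[0];c=blob(org,pt);print("handle",pt,rect(m,c,.182))
H,S,V=cv2.split(cv2.cvtColor(s,cv2.COLOR_BGR2HSV));org=(H<16)&(S>110)&(V>70)
pt=proj(ms,[.476,.188,.158])[0];c=blob(org,pt);print("handle side",pt,c[:,0].min(0),c[:,0].max(0),ray(ms,[c[:,0].mean(0)],.158))
print("side expects top/bottom",proj(ms,[[.476,.188,.182],[.476,.188,.134]]))
f=lambda i,s:cv2.resize(i,s,interpolation=cv2.INTER_CUBIC)
cv2.imwrite("pics/c5.png",np.hstack([f(a[120:270,140:340],(400,300)),f(s[180:330,190:390],(400,300))]))
go(110.8,0,(.477,.187,.26))
E
```

```text
tile [219.49271377 192.63537237] ((506.4602355957031, 116.64266204833984), (58.81013107299805, 11.520407676696777), 21.189783096313477) 47.5
handle [192.87102472 196.96619906] ((476.2070007324219, 188.2106475830078), (13.98672866821289, 18.99343490600586), 19.706377029418945)
handle side [271.0670986  219.32466576] [269 211] [274 217] [[0.477653   0.16479206 0.158     ]]
side expects top/bottom [[271.08495626 211.94397436]
 [271.04976936 226.48695597]]
shift [-0.0665  0.1694 -0.0007] turn [-7.362e-01 -2.743e-01 -7.000e-04] tcp [0.5435 0.0176 0.2607] t 10.25
```

View pics/c5.png

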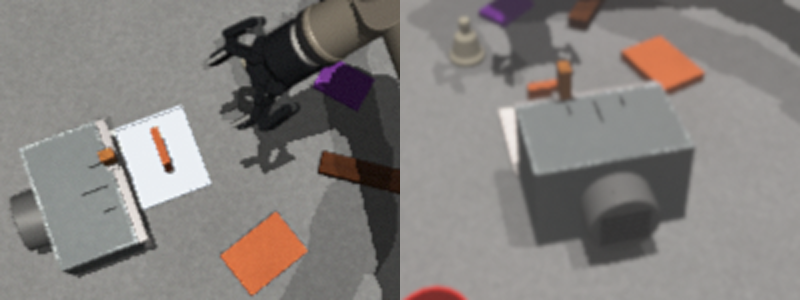

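The tile is standing at (0.506, 0.117), square at 21°. The handle is at (0.476, 0.188). Moving above it.

Emit:
arm_command(increments=[[[-0.005, 0.01, 0.01], [-0.1, -0.037, 0], 100], [[-0.015, 0.035, 0.01], [-0.22, -0.082, 0], 100], [[-0.025, 0.065, 0.01], [-0.34, -0.127, 0], 100], [[-0.037, 0.095, 0.01], [-0.46, -0.171, 0], 90], [[-0.048, 0.125, 0.01], [-0.58, -0.216, 0], 80], [[-0.06, 0.15, 0.01], [-0.68, -0.253, 0], 70], [[-0.068, 0.17, 0.01], [-0.736, -0.274, 0], 70], [[-0.068, 0.17, 0], [-0.736, -0.274, 0], 70], [[-0.068, 0.17, 0], [-0.736, -0.274, 0], 70], [[-0.068, 0.17, 0], [-0.736, -0.274, 0], 70]])

```text
clock: 11.25
tcp_pos: [0.4755, 0.1863, 0.2589]
orientation: [-3.089, -0.563, 0.007]
contact_force: [-0.4, -0.4, 0.3]
grip_width: 0.0597
```

```bash
python3 - <<'E'
from h import *
m=r.camera_model("wrist");w=r.grab_frame("wrist")
H,S,V=cv2.split(cv2.cvtColor(w,cv2.COLOR_BGR2HSV));org=(H<18)&(S>110)&(V>70)
pt=proj(m,[.476,.188,.182])[0];c=blob(org,pt);print(pt,c[:,0].min(0),c[:,0].max(0),rect(m,c,.182))
go(110.8,0,(.476,.188,.162));o=r.get_obs();print(o["joints"].round(3),o["grip_width"])
cv2.imwrite("pics/w6.png",w)
E
```

```text
[259.20162509 202.66631442] [237 187] [285 240] ((480.9202880859375, 179.046142578125), (40.126792907714844, 46.54542922973633), 20.780366897583008)
shift [ 0.0001  0.0018 -0.0973] turn [-0.001  -0.0038  0.0031] tcp [0.4759 0.1862 0.2593] t 11.3
[ 0.128  0.276 -0.731  1.889  0.207  1.057 -0.327] 0.059737605588107
```

View pics/w6.png

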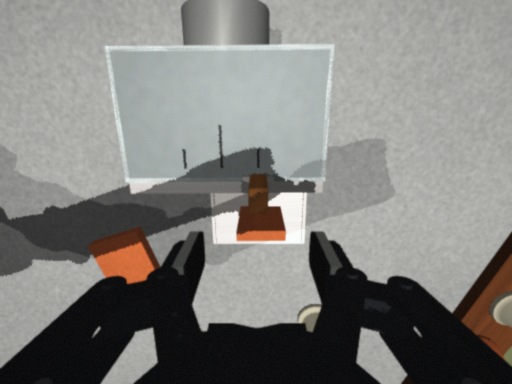

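The handle, at (258,190), is centred between the open fingers. Descending and gripping it.

Emit:
arm_command(increments=[[[0, 0.002, -0.025], [0, 0, 0], 70], [[0, 0.002, -0.05], [0, 0, 0], 70], [[0, 0.002, -0.075], [0, 0, 0], 70], [[0, 0.002, -0.095], [0, 0, 0], 70], [[0, 0.002, -0.097], [0, 0, 0], 70], [[0, 0.002, -0.097], [0, 0, 0], 70]])

```text
clock: 11.9
tcp_pos: [0.4758, 0.1891, 0.163]
orientation: [-3.089, -0.564, 0.004]
contact_force: [0.7, -0.3, 0.6]
grip_width: 0.0595
```

Emit:
arm_command(increments=[[[0, 0, 0], [0, 0, 0], 0], [[0, 0, 0], [0, 0, 0], 0], [[0, 0, 0], [0, 0, 0], 0], [[0, 0, 0], [0, 0, 0], 0], [[0, 0, 0], [0, 0, 0], 0], [[0, 0, 0], [0, 0, 0], 0], [[0, 0, 0], [0, 0, 0], 0], [[0, 0, 0], [0, 0, 0], 0]], newtons=60)

```text
clock: 12.7
tcp_pos: [0.4749, 0.1899, 0.164]
orientation: [-3.089, -0.568, 0.003]
contact_force: [-3.9, -2.4, 8.6]
grip_width: 0.0153
```

Emit:
arm_command(increments=[[[-0.004, -0.0015, 0], [0, 0, 0], 0], [[-0.009, -0.0035, 0], [0, 0, 0], 0], [[-0.014, -0.0053, 0], [0, 0, 0], 0], [[-0.019, -0.0072, 0], [0, 0, 0], 0], [[-0.024, -0.0091, 0], [0, 0, 0], 0], [[-0.029, -0.011, 0], [0, 0, 0], 0], [[-0.033, -0.0125, 0], [0, 0, 0], 0], [[-0.033, -0.0125, 0], [0, 0, 0], 0], [[-0.033, -0.0125, 0], [0, 0, 0], 0], [[-0.033, -0.0125, 0], [0, 0, 0], 0]])

```text
clock: 13.7
tcp_pos: [0.4451, 0.1784, 0.1641]
orientation: [-3.087, -0.567, -0.007]
contact_force: [9.6, 1.7, -6.1]
grip_width: 0.015
```

```bash
python3 - <<'E'
from h import *
o=r.get_obs();d=o["tcp_pos"][:2]-np.array([.476,.188]);u=np.array([-.935,-.355]);print(o["tcp_pos"],"travel",d@u,o["contact_force"],o["grip_width"],o["clock"])
a=r.grab_frame("top");s=r.grab_frame("side");w=r.grab_frame("wrist")
f=lambda i,s:cv2.resize(i,s,interpolation=cv2.INTER_CUBIC)
cv2.imwrite("pics/c7.png",np.vstack([np.hstack([f(a[140:260,140:300],(400,300)),f(s[190:310,220:380],(400,300))]),f(w[0:220,100:400],(800,300))[:,:800]]))
E
```

```text
[0.44510855 0.17842884 0.16409793] travel 0.0322812678173249 [ 9.60435211  1.65431105 -6.05172395] 0.015006153017193661 13.7
```

View pics/c7.png

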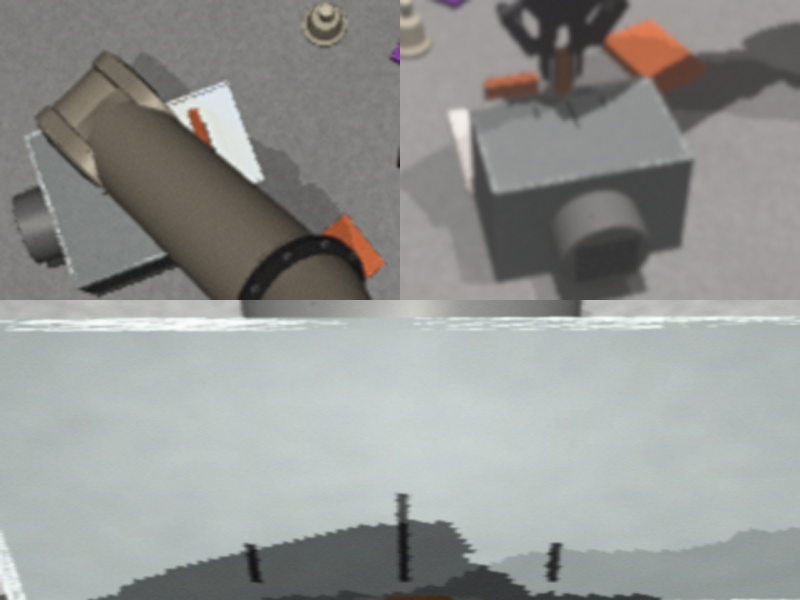

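The tile still stands, and the handle is about 3 mm short of the long mark (handle at 417, mark at 404, spacing 150 px per 35 mm). The TCP travel of 32.3 mm agrees. Adding 3 mm and holding.

Emit:
arm_command(increments=[[[-0.0015, -0.0005, 0], [0, 0, 0], 0], [[-0.0028, -0.001, 0], [0, 0, 0], 0], [[-0.0028, -0.001, 0], [0, 0, 0], 0], [[-0.0028, -0.001, 0], [0, 0, 0], 0], [[-0.0028, -0.001, 0], [0, 0, 0], 0], [[-0.0028, -0.001, 0], [0, 0, 0], 0], [[-0.0028, -0.001, 0], [0, 0, 0], 0], [[-0.0028, -0.001, 0], [0, 0, 0], 0], [[-0.0028, -0.001, 0], [0, 0, 0], 0], [[-0.0028, -0.001, 0], [0, 0, 0], 0]])

```text
clock: 14.85
tcp_pos: [0.4425, 0.1774, 0.1641]
orientation: [-3.087, -0.567, -0.007]
contact_force: [10.1, 1.9, -4.5]
grip_width: 0.0155
```

```bash
python3 - <<'E'
from h import *
o=r.get_obs();d=o["tcp_pos"][:2]-np.array([.476,.188]);u=np.array([-.935,-.355]);print(o["tcp_pos"],"travel",d@u,o["contact_force"],o["grip_width"],o["clock"],abs(o["qvel"]).max())
w=r.grab_frame("wrist");a=r.grab_frame("top");s=r.grab_frame("side")
f=lambda i,s:cv2.resize(i,s,interpolation=cv2.INTER_CUBIC)
cv2.imwrite("pics/c8.png",np.hstack([f(w[100:300,156:356],(400,400)),f(s[190:310,220:340],(400,400))]))
E
```

```text
[0.44247807 0.17744857 0.16410569] travel 0.03508876361272485 [10.11391692  1.9485893  -4.53440536] 0.015480167088934432 14.85 0.001756557047374935
```

View pics/c8.png

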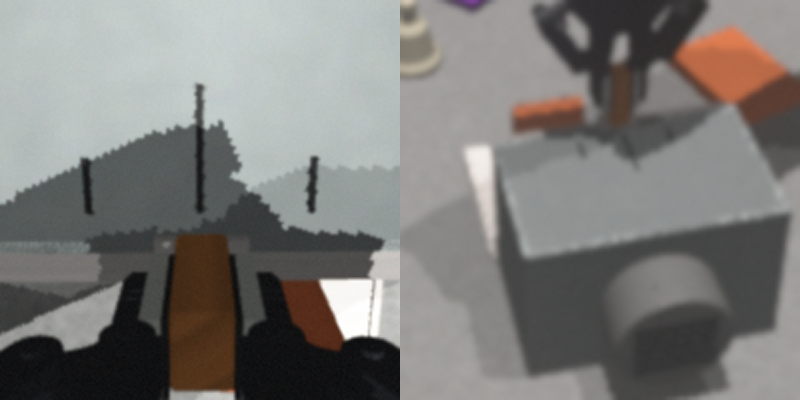

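The handle base (x≈201) lines up with the long mark (200). The arm is still, the spring load is about 10 N, and the tile is standing. Handing in.

```bash
python3 -c "
from bench import r
print(r.hand_in())"
```

```text
the job is handed in; nothing more can be done
None
```

I stood the tile upright on a short edge in the middle of the tray and let go of it. The gripper then slid the gate to half-open and was still holding it there at hand-in, about 15 s into the 56 s limit.

- **Tile:** after release it measured at about (0.506, 0.117) m, within about 2 mm of where I located the tray's middle. Its broad face was square to the mouth to within about 1°. It was still standing in the last picture, and nothing of the robot was touching it.
- **Gate:** the first slide stopped about 3 mm short of the half-open mark, so I added 3 mm. The final travel was 35.1 mm by the arm's position, and the handle lined up with the long mark in the wrist picture. The measured load was about 10 N against the spring, and the arm was still.
- **Bell, bowl and pot:** the arm kept clear of all three. The bell looked unmoved in the late pictures, but I did not measure any of them again at the end.

None of my last checks failed or disagreed; the hand-in itself reports no verdict.

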